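# Clamp a stack of gift tags in the jig with the eccentric knob

## Robot

A 7-joint arm with a two-finger parallel gripper is mounted at the origin on the work surface; the furniture and walls round the work are solid. World frame = base frame: x ahead of the robot, y to its left, z up, the work surface at z = 0. Lengths are in m, angles in rad, forces in N, time in s.
With the tool pointing down it reaches from about 0.35 to 0.775 m from the base axis. Payload 3.1 kg.
Tool frame: the origin (TCP) lies at the very end of the fingers, on their centre line; the grasp point (between the pads) lies 19 mm behind it; z points along the fingers, x is the direction in which the jaws open and shut, and the axes are right-handed (so a half turn about z gives the same grasp; the last joint's range is limited). The gripper opens to 85 mm and grips with 20 to 120 N. Pads are 22 mm wide; open, the fingers measure 114 mm over their backs; the gripper's body (76 mm by 85 mm) begins 54 mm behind the grasp point. The pads swing forward as they close: fully open they stand 13 mm farther back than shut.
Start: joints at [-0.042, 0.311, 0.014, 1.512, -0.004, 1.319, -0.027], TCP at [0.55, 0, 0.231] pointing down, gripper open.
Joint ranges: [-2.7, 2.7], [-0.3, 1.91], [-1.27, 1.3], [0.12, 2.57], [-1.44, 4.58], [0.2, 2.03], [-3.05, 3.05]. Speed limits (rad/s): [2.79, 2.79, 3.14, 3.14, 3.14, 3.14, 3.14].

## Interface

Orientations are given as a rotation vector (axis times angle).
In Python, from workcell import get_obs, camera, camera_params, close_job, outline_of, tip_of gives the robot as it stands. The module is installed in compiled form; this text tells all that it offers.
- The arm moves only by the tool servo_tool, never from a script. Its argument "series" is a list of rows, each an object of numbers: "fingers": the finger opening in cm, from 0 to 8.54; "x", "y", "z": the shift along the tool's x, y, z in cm; "twist": the turn about the tool's z in rad. In form: [{"fingers": .., "x": .., "y": .., "z": .., "twist": ..}, ...]. A call has 1 to 12 rows; each row shifts and turns the commanded pose from where the row before left it, along the tool's axes as they then stand; what a row does not reach is not made up. A row lasts 1/12 s, in which the tool goes at most 41.7 mm and 7.16 degrees, less where a joint would pass 70% of its speed; a pose out of reach is approached as far as the arm can. A call with a gripper value outside its range is refused whole. The fingers move at their own pace and stop on an object; the grip force is fixed at half the most. Time passes only in rows, so rows that do not move let the fingers close. It gives the time, the measured TCP pose, the force and the opening at its end, in the units of the state.
- get_obs(): the state, without advancing time (a new reading comes with each control period).
- camera(name): name is "scene" or "side" or "wrist"; returns the picture (420x560x3 uint8, red, green, blue); there is no depth.
- camera_params(name): a dict with "vertical_fov" (degrees; the focal length in pixels is half the picture's height over the tangent of half this angle, whatever the lens; pixels are square), "cx", "cy" (the principal point, pixels), "origin" and "orientation" of the camera in the world; the wrist camera has in their place "T_tool_cam" (4x4, takes a point from camera to tool coordinates, whose origin is the TCP and whose axes are the tool frame's). Camera axes: x right, y up, looking along -z (the intrinsics and any distortion apply to the point x, -y, -z); pixel columns grow to the right and rows downward; lengths in m; the calibration is good to about 2 mm. A picture is of the moment at which its call begins: read the wrist's pose just before it. camera_params takes no time and is no camera call.
- close_job(): hands the job in, once; it reports no verdict.
Trained networks look in the newest picture that a camera, given by its name, has taken for a name from the list of things; names that differ only in an ending like _2 or _b are one class to them, and where a whole thing is asked for, a point or a joint stands for the part that bears it (a point fixed in the world has none). Each returns a list of dicts, best first, with "score" (0 to 1); they miss things now and then, are a little off and sometimes report something else, mostly with a low value. They report only what shows in the picture. A call takes as long as a camera call.
- outline_of(camera, target): "region" (420x560 bool, what is visible of it) and "centre" ([column, row] in pixels, amid what is visible of it).
- tip_of(camera, target): "centre" ([column, row] in pixels: a listed point, or the origin of a listed thing).
The state is a dict: "clock": time; "joint_pos": joint angles; "joint_velocities": joint speeds; "joint_efforts": joint torques, N m; "eef_pos": TCP position; "eef_rot": TCP orientation; "wrist_force": force on the tool from outside, world axes, zero at the start; "torque": the same for the moment, N m; "gripper_width": finger opening in m.
Only numpy, scipy, OpenCV 4.12 (cv2) and the standard library are available. Lean on these libraries where they do the work, as an engineer would, in place of code of your own. Each camera call takes 0.05 s, during which the arm holds its last target.

## Task

Lay the banded stack of gift tags flat in the plywood jig, lengthwise between the eccentric and the aluminium end stop and up against the two side pins, and let go of it. Then turn the eccentric's black knob clockwise until its lobe bears on the end of the stack and holds it tight between lobe and end stop, with about 15 N and never more than 30 N so that the tags are not crushed, and let the knob go. Leave the ink pad and the round tin where they are.

Things in the scene. Friction and masses are not known exactly. Their poses are not given: they have to be found in the camera images.
- jig: Fixed clamping jig: plywood plate 190 x 110 mm, its top 10 mm above the table. Origin: at table height under the plate's middle; x runs along its length from the eccentric to the end stop, y across it, z up. Two steel side pins, 8 mm across and 12 mm tall, stand at x = -8 and +52 mm, y = -32 mm, so the stack's long side touches them when its centre is at y = 0. The pivot of the eccentric is at x = -48.5, y = -10 mm. The +y side of the nest is open.
- stop_face (a point): Middle of the end stop's face that looks at the nest (towards the jig's -x), 9 mm above the plate. The stop is a fixed aluminium block with a steel pad 56 mm wide and 18 mm tall before it, square to the jig; the pad rests on stiff rubber and yields 1 mm under 10 N (4 mm at most); where along the jig it is set differs by some millimetres from time to time. Axes as the jig's. With the stack against it the stack's centre is 42.5 mm before this face, the pad not being pressed.
- tags_center (a point): Centre (half-way up) of the loose cream-white stack of gift tags with a band round it, 85 mm long (its x) x 56 mm wide (its y) x 16 mm thick, about 0.1 kg; it is rigid. It starts flat on the table. Either end may point to the stop.
- knob_grip (a point): Centre of the eccentric's black bar knob, on the turning axis, 51 mm above the table. The bar is 58 mm long (this point's x), 14 mm thick (y) and 26 mm tall. Under it, 11.5 to 25.5 mm above the table, is a steel disc of radius 24 mm whose centre lies 12 mm off the axis along this point's -x: that side is the lobe.
- cam (a joint): Angle of the eccentric (rad, 0 to 2.9), growing clockwise seen from above: 0 = lobe straight away from the stack (jig's -x), 1.57 = lobe to jig's +y. The disc reaches 24 - 12 cos(angle) mm from the axis towards the stack. Starts near 1; meets the seated stack at about 1.6 to 2.2. Stays where left: own friction 0.15 N m; every 10 N of clamping takes about 0.12 rad and 0.2 to 0.3 N m more.
- ink_pad: Black ink pad 57 x 87 x 18 mm, loose, a bystander; origin under its centre.
- small_tin: Small round tin 66 mm across, 57 mm tall, loose, a bystander; origin under its centre.

How it is judged:
On the way, in this order (a step that is already met when the one before it is completed fails the run):
1. the stack lies flat and lengthwise in the nest, let go, not yet clamped (z of tags_center in the frame of jig between 0.0155 and 0.0205 m and angle between the x axis of tags_center and the x axis of jig, either way round below 0.12 rad and y of tags_center in the frame of jig between -0.004 and 0.009 m and x of tags_center in the frame of jig between 0.008 and 0.036 m and contact force between the fingers and tags below 0.1 N and contact force between cam and tags below 3 N), for 0.2 s.
2. the lobe bears on the stack with at least 8 N (contact force between cam and tags above 8 N), for 0.2 s.
At the end, for the whole second after the job is handed in: The stack lies flat on the jig's plate (centre height within 2.5 mm), in line with the jig within 0.06 rad, its long side within 3 mm of the side pins, clamped: the lobe presses on it with 8 to 25 N and it presses on the end stop with over 6 N; it is at rest and nothing else holds it (z of tags_center in the frame of jig between 0.0155 and 0.0205 m and angle between the x axis of tags_center and the x axis of jig, either way round below 0.06 rad and y of tags_center in the frame of jig between -0.003 and 0.003 m and contact force between cam and tags between 8 and 25 N and contact force between end_stop and tags above 6 N and contact force between the fingers and tags below 0.1 N and linear speed of tags below 0.01 m/s); the robot touches nothing.
It fails at once if the lobe presses on the stack with more than 30 N (tags crushed) (contact force between cam and tags above 30 N).
It fails at once if the ink pad is moved by more than 3 cm (distance of ink_pad from where it was at the start of the episode above 0.03 m).
It fails at once if the tin is moved by more than 3 cm (distance of small_tin from where it was at the start of the episode above 0.03 m).
It also fails if it takes over 64 s, if anything falls off the work surface, if the arm or the gripper's body presses on something with over 40 N, if the wrist force passes 120 N, or if a joint passes its speed limit or range.

## Working session

There is one attempt and no reset: what is moved stays moved. The work goes in short steps, Python scripts to look and compute and a tool call to move; the robot and the scene stay as the last step left them, time stands still between calls to the robot, and variables do not carry over. Pictures are saved under pics/ and viewed, and the job is handed in when it is done.

Besides the shell and the picture viewer there is one more tool, called as name(argument=value, ...) on one line, values as JSON. servo_tool: Moves the arm, as the interface text tells. Its arguments: {"type":"object","properties":{"series":{"type":"array","items":{"type":"object","properties":{"fingers":{"type":"number"},"x":{"type":"number"},"y":{"type":"number"},"z":{"type":"number"},"twist":{"type":"number"}}}}},"required":["series"]}

```bash
mkdir -p pics; python3 - <<'E'
from workcell import *
import cv2
o=get_obs();print(o)
for n in ["scene","side","wrist"]:
    im=camera(n);cv2.imwrite(f"pics/a_{n}.png",im[:,:,::-1]);print(n,camera_params(n))
    for t in ["jig","stop_face","tags_center","knob_grip","ink_pad","small_tin"]:
        r=tip_of(n,t);print(t,[(x["score"],x["centre"]) for x in r[:2]])
print(get_obs()["clock"])
E
```

```text
{'clock': 0.0, 'joint_pos': array([-0.04168363,  0.31174391,  0.01404952,  1.5130472 , -0.0044029 ,
        1.31917809, -0.0272005 ]), 'joint_velocities': array([ 2.09918428e-04, -1.86821818e-03, -1.03729741e-03, -6.92135070e-04,
        8.79707359e-04, -7.35763391e-05, -1.76581434e-03]), 'joint_efforts': array([-8.45983850e-04, -3.79911804e+01,  1.45537080e-01, -2.30588043e+01,
        1.22032766e-02,  1.37352623e-02,  4.05736500e-06]), 'eef_pos': array([ 5.49282962e-01, -2.62402343e-05,  2.30215168e-01]), 'eef_rot': array([ 3.14147927e+00,  6.99934359e-06, -3.68050292e-03]), 'wrist_force': array([0.19853156, 0.08002624, 0.63248381]), 'torque': array([-0.0165289 , -0.01153356, -0.00694379]), 'gripper_width': 0.0853163034721676}
scene {'vertical_fov': 45.715923105406205, 'cx': 273.0731741963695, 'cy': 210.87477702814766, 'origin': array([ 0.02486553, -0.60927771,  0.77953652]), 'orientation': array([ 0.73391216, -0.28773592, -0.75734178])}
jig [(0.58, [251.7, 210.0])]
stop_face [(0.68, [280.0, 187.4])]
tags_center [(0.89, [176.5, 192.8])]
knob_grip [(0.88, [238.4, 203.1])]
ink_pad [(
[... 457 characters left out ...]
7.2])]
small_tin [(0.62, [347.0, 320.0])]
wrist {'vertical_fov': 61.41752062241039, 'cx': 278.1931249899691, 'cy': 212.77493118500644, 'T_tool_cam': array([[ 9.99999898e-01, -4.39247313e-04, -1.08074105e-04,
         7.87456526e-04],
       [-4.52199474e-04, -9.64611272e-01, -2.63675727e-01,
        -6.85965931e-02],
       [ 1.15693543e-05,  2.63675749e-01, -9.64611372e-01,
        -1.42528015e-01],
       [ 0.00000000e+00,  0.00000000e+00,  0.00000000e+00,
         1.00000000e+00]])}
jig [(0.87, [261.4, 216.1]), (0.36, [205.9, 230.0])]
stop_face [(0.57, [319.3, 227.3])]
tags_center [(0.77, [156.2, 47.8])]
knob_grip [(0.89, [208.2, 228.1])]
ink_pad [(0.82, [201.5, 380.0])]
small_tin []
1.05
```

View pics/a_scene.png

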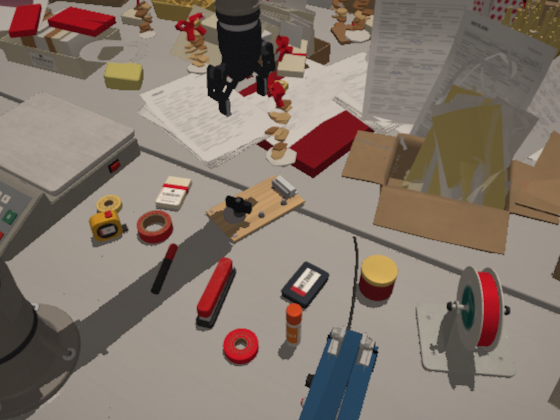

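View pics/a_side.png

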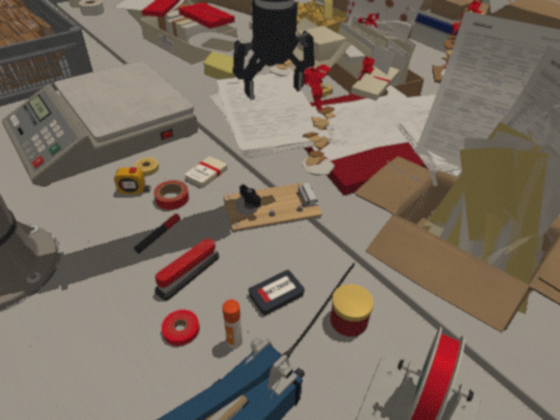

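View pics/a_wrist.png

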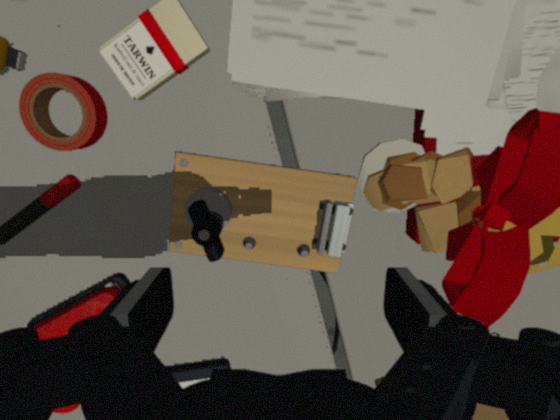

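The wrist view shows the jig (about 262,212), knob bar at (206,230), side pins at (249,243) and (305,250), the stop at (335,228) and the stack top left at (153,48).

```bash
cat > h.py <<'E'
import numpy as np, cv2
from scipy.spatial.transform import Rotation as R
from workcell import *
def cam(n,o=None):
    p=camera_params(n);f=210/np.tan(np.radians(p["vertical_fov"])/2)
    if n=="wrist":
        T=p["T_tool_cam"];Rt=R.from_rotvec(o["eef_rot"]).as_matrix()
        return f,p["cx"],p["cy"],o["eef_pos"]+Rt@T[:3,3],Rt@T[:3,:3]
    return f,p["cx"],p["cy"],p["origin"],R.from_rotvec(p["orientation"]).as_matrix()
def ray(c,uv):
    f,cx,cy,O,M=c
    d=M@np.array([(uv[0]-cx)/f,-(uv[1]-cy)/f,-1]);return O,d/np.linalg.norm(d)
def onz(c,uv,z):
    O,d=ray(c,uv);return O+d*(z-O[2])/d[2]
def proj(c,P):
    f,cx,cy,O,M=c
    q=M.T@(np.asarray(P)-O);return np.array([cx+f*q[0]/-q[2],cy-f*q[1]/-q[2]])
def tri(rs):
    A=np.zeros((3,3));b=np.zeros(3)
    for O,d in rs:
        Q=np.eye(3)-np.outer(d,d);A+=Q;b+=Q@O
    return np.linalg.solve(A,b)
E
python3 - <<'E'
from h import *
o=get_obs()
W,S,D=cam("wrist",o),cam("scene"),cam("side")
pts={"jig":([261.4,216.1],[251.7,210],[272.4,208.4],0),"stop":([319.3,227.3],[280,187.4],[301.3,198],.019),"tags":([156.2,47.8],[176.5,192.8],[205.7,174.1],.008),"knob":([208.2,228.1],[238.4,203.1],[249.9,193.8],.051)}
for k,(w,s,d,z) in pts.items():
    print(k,onz(W,w,z).round(4),onz(S,s,z).round(4),onz(D,d,z).round(4),tri([ray(W,w),ray(S,s),ray(D,d)]).round(4))
im=cv2.imread("pics/a_wrist.png")
cv2.imwrite("pics/b1.png",cv2.resize(im[140:285,155:365],None,fx=3.8,fy=3.8,interpolation=cv2.INTER_CUBIC))
cv2.imwrite("pics/b2.png",cv2.resize(im[0:110,80:230],None,fx=5,fy=5,interpolation=cv2.INTER_CUBIC))
E
```

```text
jig [ 0.5324 -0.0374  0.    ] [ 0.5204 -0.0341  0.    ] [ 0.5298 -0.0412  0.    ] [ 0.529  -0.0353 -0.0041]
stop [ 0.5941 -0.0442  0.019 ] [ 0.6002 -0.0429  0.019 ] [ 0.5914 -0.0532  0.019 ] [ 0.5959 -0.0456  0.017 ]
tags [0.4347 0.1312 0.008 ] [0.4357 0.121  0.008 ] [0.4289 0.1173 0.008 ] [0.4344 0.1296 0.0006]
knob [ 0.4838 -0.0349  0.051 ] [ 0.4827 -0.0374  0.051 ] [ 0.4828 -0.0353  0.051 ] [ 0.4834 -0.0354  0.05  ]
```

View pics/b1.png

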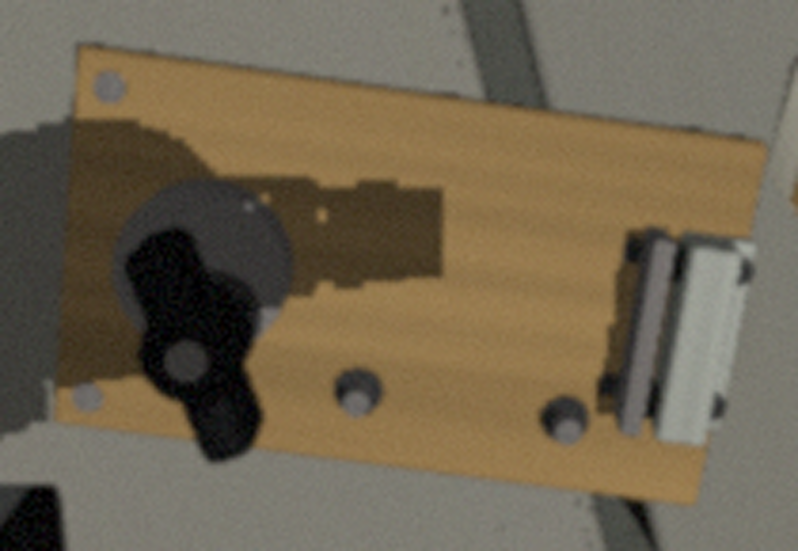

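View pics/b2.png

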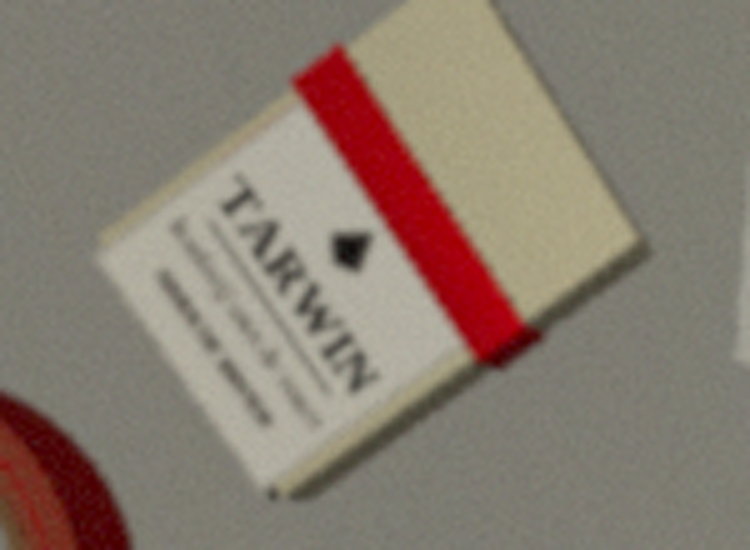

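```bash
cat >> h.py <<'E'
from scipy.optimize import least_squares
def fitrect(c,px,loc,z,x0):
    # px vs local xy pts -> x,y,yaw
    def f(p):
        Rm=np.array([[np.cos(p[2]),-np.sin(p[2])],[np.sin(p[2]),np.cos(p[2])]])
        return np.concatenate([proj(c,[*(p[:2]+Rm@l),z if np.isscalar(z) else z[i]])-px[i] for i,l in enumerate(np.array(loc))])
    r=least_squares(f,x0);return r.x,f(r.x)
E
python3 - <<'E'
from h import *
W=cam("wrist",get_obs())
cr=lambda a,s,o:np.array(a)/s+np.array(o)
J=cr([(80,42),(768,142),(695,503),(52,422)],3.8,(155,140))
print([onz(W,p,.01).round(4) for p in J])
loc=[(-.095,.055),(.095,.055),(.095,-.055),(-.095,-.055)]
p,r=fitrect(W,J,loc,.01,[.53,-.04,-.1]);print("jig",p,r.round(1))
pins=cr([(357,401),(568,428)],3.8,(155,140))
Rm=np.array([[np.cos(p[2]),-np.sin(p[2])],[np.sin(p[2]),np.cos(p[2])]])
for q in pins:print("pin jig",Rm.T@(onz(W,q,.022)[:2]-p[:2]))
print("knob cap", onz(W,cr((186,360),3.8,(155,140)),.064), "expect",p[:2]+Rm@[-.0485,-.010])
# pad top edge: pad 9mm above plate centre, 18 tall -> z=.028
for q in [(650,232),(668,232),(620,432),(640,436)]:
  print("pad jig",Rm.T@(onz(W,cr(q,3.8,(155,140)),.028)[:2]-p[:2]))
T=cr([(640,240),(270,490),(98,250)],5,(80,0))
print([onz(W,q,.016).round(4) for q in T])
print("tags",*fitrect(W,T,[(.0425,-.028),(-.0425,-.028),(-.0425,.028)],.016,[.43,.13,.6]))
E
```

```text
[array([0.4468, 0.0342, 0.01  ]), array([0.6328, 0.0073, 0.01  ]), array([ 0.6177, -0.0999,  0.01  ]), array([ 0.4305, -0.0746,  0.01  ])]
jig [ 0.53197707 -0.03338568 -0.1411507 ] [-1.2 -0.2  1.  -0.4  0.5  1.  -0.3 -0.1]
pin jig [-0.00769376 -0.03156157]
pin jig [ 0.05177806 -0.03120885]
knob cap [ 0.48224821 -0.03718963  0.064     ] expect [ 0.48255259 -0.03646312]
pad jig [0.06353503 0.02888435]
pad jig [0.06824738 0.02955613]
pad jig [ 0.06534324 -0.02805134]
pad jig [ 0.07100537 -0.02843711]
[array([0.4855, 0.1297, 0.016 ]), array([0.4119, 0.0854, 0.016 ]), array([0.3844, 0.1279, 0.016 ])]
tags [0.43405448 0.12978136 0.57780299] [-0.54441903  0.18326132  2.21017032  2.44195166 -1.58584262 -2.43623561]
```

servo_tool(series=[{"fingers":8.5,"x":-1.9,"y":-2.1,"z":1.3},{"fingers":8.5,"x":-1.9,"y":-2.2,"z":1.3},{"fingers":8.5,"x":-1.9,"y":-2.2,"z":1.3},{"fingers":8.5,"x":-1.9,"y":-2.2,"z":1.3},{"fingers":8.5,"x":-1.9,"y":-2.2,"z":1.3},{"fingers":8.5,"x":-2.0,"y":-2.1,"z":1.5},{"fingers":8.5,"twist":0.11},{"fingers":8.5,"twist":0.11},{"fingers":8.5,"twist":0.11},{"fingers":8.5,"twist":0.11},{"fingers":8.5,"twist":0.11},{"fingers":8.5,"twist":0.11}])

```text
invalid input at $.series[0]: expected keys fingers, x, y, z, twist
```

servo_tool(series=[{"fingers":8.5,"twist":0.11},{"fingers":8.5,"twist":0.11},{"fingers":8.5,"twist":0.11},{"fingers":8.5},{"fingers":8.5}])

```text
invalid input at $.series[0]: expected keys fingers, x, y, z, twist
```

```bash
python3 - <<'E'
from h import *
o=get_obs();im=camera("wrist");cv2.imwrite("pics/c.png",im[:,:,::-1]);np.save("c_o.npy",o,allow_pickle=True)
print(o["eef_pos"],o["eef_rot"],o["joint_pos"])
W=cam("wrist",o)
r=tip_of("wrist","tags_center");print(r)
for q in r: print(onz(W,q["centre"],.008))
q=outline_of("wrist","tags_center")
if q:
    m=q[0]["region"].astype(np.uint8);c=max(cv2.findContours(m,0,2)[0],key=cv2.contourArea)
    print(q[0]["score"],cv2.boxPoints(cv2.minAreaRect(c)))
E
```

```text
[ 5.50025559e-01 -1.80079628e-05  2.31288525e-01] [3.14154299e+00 5.21646008e-06 3.17013696e-05] [-0.0416478   0.31093055  0.01402572  1.5114965  -0.00437863  1.31917779
 -0.02720114]
[{'centre': [157.2, 50.9], 'score': 0.9}]
[0.43544251 0.12849869 0.008     ]
0.97 [[ 94.41177   46.647057]
 [172.80122   -9.967554]
 [215.20285   48.742393]
 [136.8134   105.357   ]]
```

View pics/c.png

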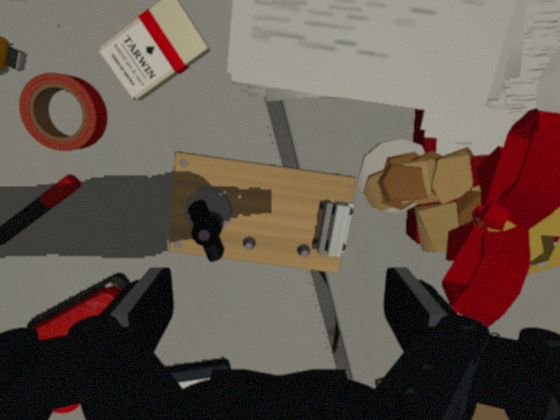

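All keys are needed; nothing moved. Sending again with full rows.

servo_tool(series=[{"fingers":8.5,"x":-1.9,"y":-2.1,"z":1.3,"twist":0},{"fingers":8.5,"x":-1.9,"y":-2.2,"z":1.3,"twist":0},{"fingers":8.5,"x":-1.9,"y":-2.2,"z":1.3,"twist":0},{"fingers":8.5,"x":-1.9,"y":-2.2,"z":1.3,"twist":0},{"fingers":8.5,"x":-1.9,"y":-2.2,"z":1.3,"twist":0},{"fingers":8.5,"x":-2.0,"y":-2.1,"z":1.5,"twist":0},{"fingers":8.5,"x":0,"y":0,"z":0,"twist":0.11},{"fingers":8.5,"x":0,"y":0,"z":0,"twist":0.11},{"fingers":8.5,"x":0,"y":0,"z":0,"twist":0.11},{"fingers":8.5,"x":0,"y":0,"z":0,"twist":0.11},{"fingers":8.5,"x":0,"y":0,"z":0,"twist":0.11},{"fingers":8.5,"x":0,"y":0,"z":0,"twist":0.11}])

```text
clock: 2.2
eef_pos: [0.4351, 0.1301, 0.1514]
eef_rot: [-2.969, 1.026, -0.0]
wrist_force: [-0.3, -0.8, -0.7]
gripper_width: 0.0849
```

servo_tool(series=[{"fingers":8.5,"x":0,"y":0,"z":0,"twist":0.11},{"fingers":8.5,"x":0,"y":0,"z":0,"twist":0.11},{"fingers":8.5,"x":0,"y":0,"z":0,"twist":0.11},{"fingers":8.5,"x":0,"y":0,"z":0,"twist":0},{"fingers":8.5,"x":0,"y":0,"z":0,"twist":0}])

```text
clock: 2.62
eef_pos: [0.4351, 0.1301, 0.1514]
eef_rot: [-2.767, 1.488, -0.0]
wrist_force: [-0.2, -0.3, -0.5]
gripper_width: 0.085
```

```bash
python3 - <<'E'
from h import *
o=get_obs();im=camera("wrist");cv2.imwrite("pics/c2.png",im[:,:,::-1])
print(o["clock"],o["eef_pos"],o["eef_rot"],o["joint_pos"])
W=cam("wrist",o)
r=tip_of("wrist","tags_center");print(r)
for q in r: print(onz(W,q["centre"],.008))
q=outline_of("wrist","tags_center")
if q:
    m=q[0]["region"].astype(np.uint8);c=max(cv2.findContours(m,0,2)[0],key=cv2.contourArea)
    print(q[0]["score"],cv2.boxPoints(cv2.minAreaRect(c)))
E
```

```text
2.6167 [0.4350705  0.13007824 0.15139826] [-2.76651929e+00  1.48827918e+00 -3.41130305e-04] [-0.34545121  0.18234166  0.01977628  1.88424511 -0.00402033  1.07477953
 -1.3111966 ]
[{'centre': [280.9, 199.8], 'score': 0.77}]
[0.43685381 0.12993927 0.008     ]
0.66 [[241.79819 255.66054]
 [245.07065 147.66881]
 [315.46054 149.80183]
 [312.18808 257.79358]]
```

View pics/c2.png

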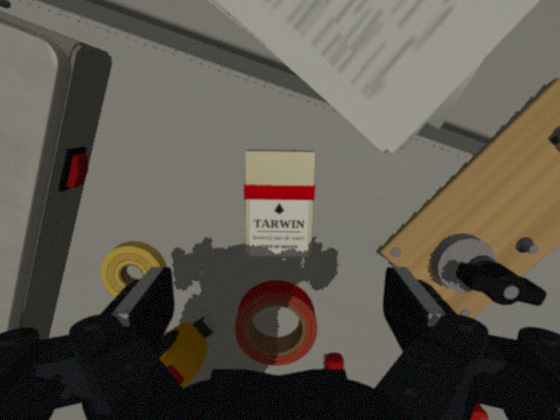

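The stack is aligned and centred ahead of the fingers (columns 245–315, rows 150–255), tape roll at (277,320) near its end but clear of the fingers.

```bash
python3 - <<'E'
from h import *
o=get_obs();W=cam("wrist",o)
im=cv2.imread("pics/c2.png");cv2.imwrite("pics/c3.png",cv2.resize(im[135:275,225:335],None,fx=4.2,fy=4.2,interpolation=2))
Rt=R.from_rotvec(o["eef_rot"]).as_matrix()
for uv in [(245.5,149.5),(315,150),(246,250),(313,250)]:
    P=onz(W,uv,.016);print(P.round(4),(Rt.T@(P-o["eef_pos"])*100).round(2))
E
```

```text
[0.4566 0.1761 0.016 ] [-2.66 -4.34 13.54]
[0.486  0.1308 0.016 ] [ 2.74 -4.3  13.54]
[0.3862 0.1316 0.016 ] [-2.82  4.   13.53]
[0.4171 0.0846 0.016 ] [ 2.81  3.99 13.53]
```

View pics/c3.png

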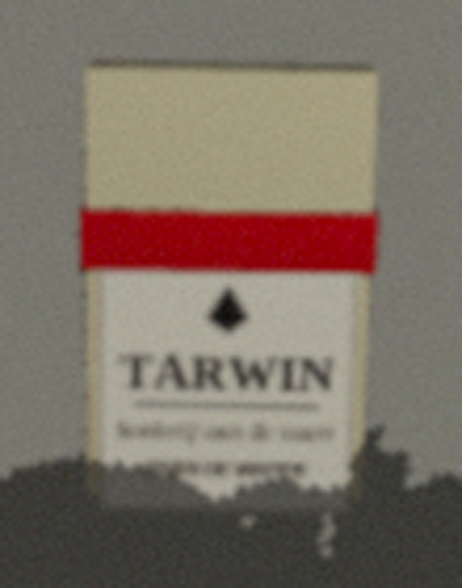

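```bash
python3 - <<'E'
from h import *
o=get_obs();W=cam("wrist",o)
Rt=R.from_rotvec(o["eef_rot"]).as_matrix()
for uv,z in [((245.5,150.5),0),((245.5,151.5),.016),((315,152),.016),((248.5,255.5),.016),((311.5,255.5),.016),((245,190),.016),((314,190),.016)]:
    P=onz(W,uv,z);print(uv,(Rt.T@(P-o["eef_pos"])*100).round(2))
E
```

```text
(245.5, 150.5) [-2.81 -4.11 15.14]
(245.5, 151.5) [-2.66 -4.18 13.54]
(315, 152) [ 2.75 -4.15 13.54]
(248.5, 255.5) [-2.62  4.49 13.53]
(311.5, 255.5) [ 2.69  4.49 13.53]
(245, 190) [-2.77 -1.13 13.53]
(314, 190) [ 2.75 -1.13 13.54]
```

servo_tool(series=[{"fingers":8.5,"x":0,"y":0.15,"z":2.5,"twist":0},{"fingers":8.5,"x":0,"y":0,"z":2.5,"twist":0},{"fingers":8.5,"x":0,"y":0,"z":2.5,"twist":0},{"fingers":8.5,"x":0,"y":0,"z":2.5,"twist":0},{"fingers":8.5,"x":0,"y":0,"z":2.0,"twist":0},{"fingers":8.5,"x":0,"y":0,"z":1.5,"twist":0},{"fingers":8.5,"x":0,"y":0,"z":0.6,"twist":0},{"fingers":8.5,"x":0,"y":0,"z":0.4,"twist":0},{"fingers":8.5,"x":0,"y":0,"z":0.2,"twist":0},{"fingers":8.5,"x":0,"y":0,"z":0,"twist":0}])

```text
clock: 3.6
eef_pos: [0.4343, 0.1294, 0.0047]
eef_rot: [-2.764, 1.491, -0.001]
wrist_force: [-0.1, 1.1, 0.4]
gripper_width: 0.085
```

servo_tool(series=[{"fingers":4.5,"x":0,"y":0,"z":0,"twist":0},{"fingers":4.5,"x":0,"y":0,"z":0,"twist":0},{"fingers":4.5,"x":0,"y":0,"z":0,"twist":0},{"fingers":4.5,"x":0,"y":0,"z":0,"twist":0},{"fingers":4.5,"x":0,"y":0,"z":0,"twist":0},{"fingers":4.5,"x":0,"y":0,"z":0,"twist":0},{"fingers":4.5,"x":0,"y":0,"z":0,"twist":0},{"fingers":4.5,"x":0,"y":0,"z":0,"twist":0},{"fingers":4.5,"x":0,"y":0,"z":0,"twist":0},{"fingers":4.5,"x":0,"y":0,"z":0,"twist":0}])

```text
clock: 4.43
eef_pos: [0.4348, 0.1295, 0.0056]
eef_rot: [-2.763, 1.491, -0.003]
wrist_force: [-0.8, -1.1, 4.5]
gripper_width: 0.0531
```

servo_tool(series=[{"fingers":4.5,"x":0,"y":0,"z":-0.3,"twist":0},{"fingers":4.5,"x":0,"y":0,"z":-0.6,"twist":0},{"fingers":4.5,"x":0,"y":0,"z":-1.5,"twist":0},{"fingers":4.5,"x":0,"y":0,"z":-2,"twist":0},{"fingers":4.5,"x":0,"y":0,"z":-2,"twist":0},{"fingers":4.5,"x":0,"y":0,"z":-1.6,"twist":0},{"fingers":4.5,"x":0,"y":0,"z":0,"twist":0},{"fingers":4.5,"x":0,"y":0,"z":0,"twist":0}])

```text
clock: 5.1
eef_pos: [0.4344, 0.1294, 0.0851]
eef_rot: [-2.763, 1.491, -0.003]
wrist_force: [0.3, -0.2, -0.8]
gripper_width: 0.0529
```

```bash
python3 - <<'E'
from h import *
o=get_obs();im=camera("wrist");cv2.imwrite("pics/d.png",im[:,:,::-1]);cv2.imwrite("pics/d2.png",camera("side")[:,:,::-1])
W=cam("wrist",o);print(o)
print(tip_of("wrist","tags_center"));
E
```

```text
{'clock': 5.1, 'joint_pos': array([-0.34321748,  0.26109865,  0.01880393,  1.97172321, -0.00617434,
        0.90640633, -1.31113626]), 'joint_velocities': array([-9.77286549e-04,  3.10154261e-02, -2.49945295e-04,  3.44610123e-02,
       -9.19985991e-05, -9.73856350e-04,  3.36737602e-04]), 'joint_efforts': array([ 8.43591406e-03, -3.28203857e+01,  1.59732476e-01, -1.98298055e+01,
        1.31129427e-02, -3.61103774e-02, -3.64284469e-04]), 'eef_pos': array([0.434408  , 0.12943851, 0.08512538]), 'eef_rot': array([-2.76303133e+00,  1.49134869e+00, -2.58125707e-03]), 'wrist_force': array([ 0.28518026, -0.18545259, -0.75873962]), 'torque': array([0.02363024, 0.00083219, 0.00638604]), 'gripper_width': 0.05288334904198926}
[{'centre': [277.9, 278.1], 'score': 0.83}]
```

View pics/d.png

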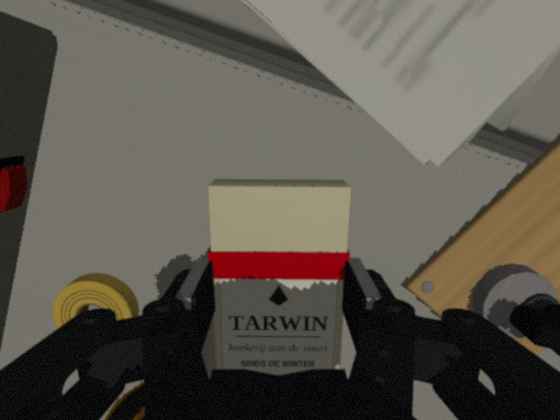

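View pics/d2.png

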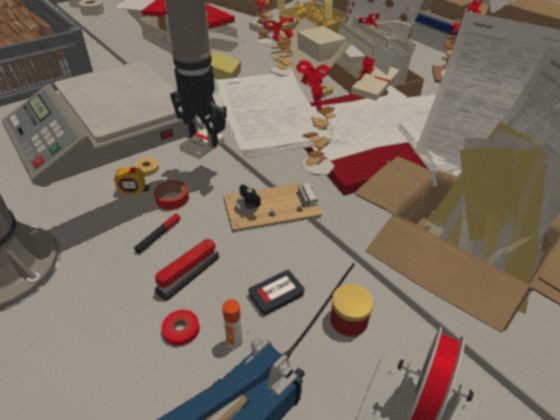

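```bash
python3 - <<'E'
from h import *
im=cv2.imread("pics/d.png");cv2.imwrite("pics/d3.png",cv2.resize(im[165:375,190:370],None,fx=2.8,fy=2.8,interpolation=2))
p=camera_params("wrist");f=210/np.tan(np.radians(p["vertical_fov"])/2);T=p["T_tool_cam"]
c=(f,p["cx"],p["cy"],T[:3,3],T[:3,:3])
for z in (-.016,-.010,-.0104,-.006):
  for uv in [(209.5,186),(349.5,186)]:
    O,d=ray(c,uv);P=O+d*(z-O[2])/d[2];print(z,(P*100).round(2))
E
```

```text
-0.016 [-2.6  -4.39 -1.6 ]
-0.016 [ 2.49 -4.4  -1.6 ]
-0.01 [-2.72 -4.28 -1.  ]
-0.01 [ 2.61 -4.28 -1.  ]
-0.0104 [-2.71 -4.28 -1.04]
-0.0104 [ 2.6  -4.29 -1.04]
-0.006 [-2.8 -4.2 -0.6]
-0.006 [ 2.69 -4.2  -0.6 ]
```

View pics/d3.png

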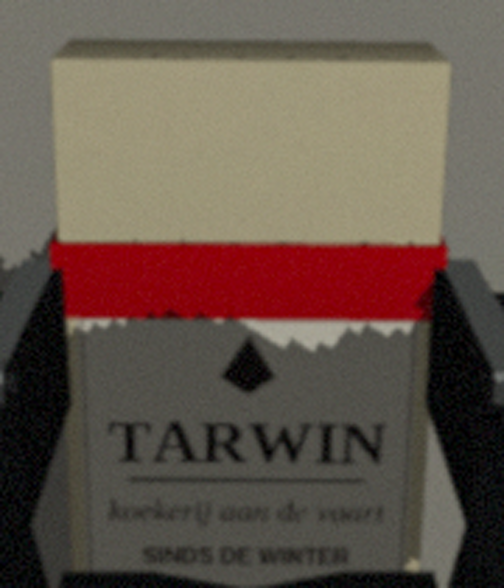

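servo_tool(series=[{"fingers":4.5,"x":0,"y":0,"z":-0.3,"twist":0.09},{"fingers":4.5,"x":0,"y":0,"z":-0.3,"twist":0.09},{"fingers":4.5,"x":0,"y":0,"z":-0.4,"twist":0.09},{"fingers":4.5,"x":0,"y":0,"z":0,"twist":0.09},{"fingers":4.5,"x":0,"y":0,"z":0,"twist":0.09},{"fingers":4.5,"x":0,"y":0,"z":0,"twist":0.09},{"fingers":4.5,"x":0,"y":0,"z":0,"twist":0.09},{"fingers":4.5,"x":0,"y":0,"z":0,"twist":0.09},{"fingers":4.5,"x":0,"y":0,"z":0,"twist":0}])

```text
clock: 6.0
eef_pos: [0.4327, 0.1288, 0.093]
eef_rot: [2.058, -2.37, -0.001]
wrist_force: [0.7, 0.2, -0.9]
gripper_width: 0.0526
```

servo_tool(series=[{"fingers":4.5,"x":0.6,"y":-0.6,"z":0,"twist":0},{"fingers":4.5,"x":1.3,"y":-1.2,"z":0,"twist":0},{"fingers":4.5,"x":1.6,"y":-1.5,"z":0,"twist":0},{"fingers":4.5,"x":1.6,"y":-1.5,"z":0,"twist":0},{"fingers":4.5,"x":1.6,"y":-1.5,"z":0,"twist":0},{"fingers":4.5,"x":1.6,"y":-1.5,"z":0,"twist":0},{"fingers":4.5,"x":1.6,"y":-1.5,"z":0,"twist":0},{"fingers":4.5,"x":1.6,"y":-1.5,"z":0,"twist":0},{"fingers":4.5,"x":1.3,"y":-1.3,"z":0,"twist":0},{"fingers":4.5,"x":1.0,"y":-1.0,"z":0,"twist":0},{"fingers":4.5,"x":0.65,"y":-0.75,"z":0,"twist":0},{"fingers":4.5,"x":0,"y":0,"z":0,"twist":0}])

```text
clock: 7.0
eef_pos: [0.5519, -0.0359, 0.094]
eef_rot: [2.058, -2.372, 0.003]
wrist_force: [0.4, -1.1, -0.9]
gripper_width: 0.0531
```

```bash
python3 - <<'E'
from h import *
o=get_obs();im=camera("wrist");cv2.imwrite("pics/e.png",im[:,:,::-1])
W=cam("wrist",o);print(o["clock"],o["eef_pos"],o["eef_rot"],o["joint_pos"],o["wrist_force"],o["torque"])
e=o["eef_rot"];print("yaw",2*np.arctan2(e[1],e[0])-2*np.pi)
J=[.53197707,-.03338568,-.1411507];c,s=np.cos(J[2]),np.sin(J[2]);Rm=np.array([[c,-s],[s,c]])
print("jig xy",Rm.T@(o["eef_pos"][:2]-J[:2]))
for l,z in [((-.095,.055),.01),((.095,.055),.01),((.095,-.055),.01),((-.095,-.055),.01),((.0645,.028),.028),((.0645,-.028),.028),((-.008,-.032),.022),((.052,-.032),.022)]:
    print(l,proj(W,[*(J[:2]+Rm@np.array(l)),z]).round(1))
E
```

```text
7.0 [ 0.55191659 -0.03589943  0.09398665] [ 2.05825923 -2.37249567  0.00268264] [-0.1299997   0.43419781  0.21775392  1.70336772 -0.10518682  1.0148573
 -1.58870826] [ 0.39968194 -1.08257143 -0.91028216] [ 0.00642774  0.02397528 -0.02124569]
yaw -7.995587830076776
jig xy [0.02009486 0.00031639]
(-0.095, 0.055) [208.1 366.8]
(0.095, 0.055) [191.9 103.2]
(0.095, -0.055) [371.5 103.2]
(-0.095, -0.055) [353.9 366.8]
(0.0645, 0.028) [234.1 156.6]
(0.0645, -0.028) [329.6 156.6]
(-0.008, -0.032) [330.2 266.7]
(0.052, -0.032) [334.  176.1]
```

View pics/e.png

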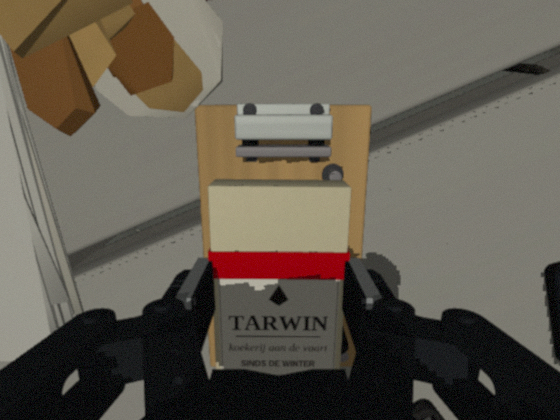

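servo_tool(series=[{"fingers":4.5,"x":-0.3,"y":0.15,"z":0.8,"twist":0},{"fingers":4.5,"x":0,"y":0,"z":1.4,"twist":0},{"fingers":4.5,"x":0,"y":0,"z":1.4,"twist":0},{"fingers":4.5,"x":0,"y":0,"z":1.4,"twist":0},{"fingers":4.5,"x":0,"y":0,"z":0.9,"twist":0},{"fingers":4.5,"x":0,"y":0,"z":0.5,"twist":0},{"fingers":4.5,"x":0,"y":0,"z":0.3,"twist":0},{"fingers":4.5,"x":0,"y":0,"z":0,"twist":0}])

```text
clock: 7.72
eef_pos: [0.5493, -0.0293, 0.0268]
eef_rot: [2.062, -2.369, -0.001]
wrist_force: [0.5, 0.4, -0.8]
gripper_width: 0.0534
```

servo_tool(series=[{"fingers":4.5,"x":0,"y":0,"z":0.3,"twist":0},{"fingers":4.5,"x":0,"y":0,"z":0.2,"twist":0},{"fingers":4.5,"x":0,"y":0,"z":0.1,"twist":0},{"fingers":4.5,"x":0,"y":0,"z":0.1,"twist":0},{"fingers":4.5,"x":0,"y":0,"z":0,"twist":0}])

```text
clock: 8.13
eef_pos: [0.5498, -0.03, 0.0203]
eef_rot: [-2.062, 2.371, -0.0]
wrist_force: [1.1, 0.0, -1.6]
gripper_width: 0.0526
```

servo_tool(series=[{"fingers":4.5,"x":0,"y":0,"z":0.1,"twist":0},{"fingers":4.5,"x":0,"y":0,"z":0.1,"twist":0},{"fingers":4.5,"x":0,"y":0,"z":0.1,"twist":0},{"fingers":4.5,"x":0,"y":0,"z":0,"twist":0}])

```text
clock: 8.47
eef_pos: [0.5496, -0.0299, 0.0171]
eef_rot: [2.061, -2.37, -0.0]
wrist_force: [-0.7, -0.5, -0.5]
gripper_width: 0.0528
```

servo_tool(series=[{"fingers":4.5,"x":0,"y":0,"z":0.1,"twist":0},{"fingers":4.5,"x":0,"y":0,"z":0.0,"twist":0}])

```text
clock: 8.63
eef_pos: [0.5497, -0.0299, 0.0162]
eef_rot: [2.062, -2.37, -0.0]
wrist_force: [-0.5, -0.6, -0.6]
gripper_width: 0.0529
```

servo_tool(series=[{"fingers":4.5,"x":0,"y":0,"z":0.1,"twist":0},{"fingers":4.5,"x":0,"y":0,"z":0.0,"twist":0}])

```text
clock: 8.8
eef_pos: [0.5499, -0.03, 0.0156]
eef_rot: [-2.062, 2.37, -0.0]
wrist_force: [-0.8, 0.1, 2.6]
gripper_width: 0.0527
```

servo_tool(series=[{"fingers":4.5,"x":0,"y":0,"z":0.05,"twist":0},{"fingers":4.5,"x":0,"y":0,"z":0.0,"twist":0}])

```text
clock: 8.97
eef_pos: [0.5499, -0.0299, 0.0156]
eef_rot: [-2.061, 2.37, -0.0]
wrist_force: [-1.6, 0.4, 5.6]
gripper_width: 0.0529
```

servo_tool(series=[{"fingers":4.5,"x":0.15,"y":0,"z":-0.07,"twist":0},{"fingers":4.5,"x":0.15,"y":0,"z":0,"twist":0},{"fingers":4.5,"x":0.1,"y":0,"z":0,"twist":0},{"fingers":4.5,"x":0,"y":0,"z":0,"twist":0}])

```text
clock: 9.3
eef_pos: [0.5496, -0.034, 0.0156]
eef_rot: [-2.061, 2.37, -0.001]
wrist_force: [0.2, 0.8, 1.0]
gripper_width: 0.053
```

servo_tool(series=[{"fingers":4.5,"x":0.1,"y":0,"z":0,"twist":0},{"fingers":4.5,"x":0,"y":0,"z":0,"twist":0}])

```text
clock: 9.47
eef_pos: [0.5495, -0.0348, 0.0156]
eef_rot: [-2.061, 2.37, -0.001]
wrist_force: [1.1, 0.7, 1.4]
gripper_width: 0.0531
```

servo_tool(series=[{"fingers":4.5,"x":0.1,"y":0,"z":0,"twist":0},{"fingers":4.5,"x":0,"y":0,"z":0,"twist":0}])

```text
clock: 9.63
eef_pos: [0.5493, -0.0358, 0.0156]
eef_rot: [-2.061, 2.37, -0.001]
wrist_force: [-0.1, 0.7, 1.5]
gripper_width: 0.0529
```

servo_tool(series=[{"fingers":4.5,"x":0.05,"y":0,"z":0,"twist":0},{"fingers":4.5,"x":0,"y":0,"z":0,"twist":0}])

```text
clock: 9.8
eef_pos: [0.5492, -0.0363, 0.0157]
eef_rot: [-2.061, 2.37, -0.0]
wrist_force: [-0.1, 1.5, 1.7]
gripper_width: 0.0527
```

servo_tool(series=[{"fingers":4.5,"x":0.05,"y":0,"z":0,"twist":0},{"fingers":4.5,"x":0,"y":0,"z":0,"twist":0}])

```text
clock: 9.97
eef_pos: [0.549, -0.0368, 0.0156]
eef_rot: [-2.061, 2.37, -0.0]
wrist_force: [-0.1, 1.4, 2.3]
gripper_width: 0.0529
```

servo_tool(series=[{"fingers":4.5,"x":0.05,"y":0,"z":0,"twist":0},{"fingers":4.5,"x":0,"y":0,"z":0,"twist":0}])

```text
clock: 10.13
eef_pos: [0.5489, -0.0373, 0.0156]
eef_rot: [-2.062, 2.37, -0.0]
wrist_force: [0.5, 2.3, 2.2]
gripper_width: 0.0529
```

servo_tool(series=[{"fingers":4.5,"x":0.05,"y":0,"z":0,"twist":0},{"fingers":4.5,"x":0,"y":0,"z":0,"twist":0}])

```text
clock: 10.3
eef_pos: [0.5488, -0.0378, 0.0156]
eef_rot: [-2.062, 2.37, -0.0]
wrist_force: [-0.5, 1.3, 3.7]
gripper_width: 0.0532
```

```bash
python3 - <<'E'
from h import *
o=get_obs();im=camera("wrist");cv2.imwrite("pics/f.png",im[:,:,::-1]);cv2.imwrite("pics/f2.png",cv2.resize(camera("side")[150:250,200:350,::-1],None,fx=5,fy=5,interpolation=2))
print(o["clock"],o["eef_pos"],o["wrist_force"])
E
```

```text
10.3 [ 0.5488154  -0.03777774  0.01562003] [-0.49428964  1.26784769  3.74332722]
```

View pics/f.png

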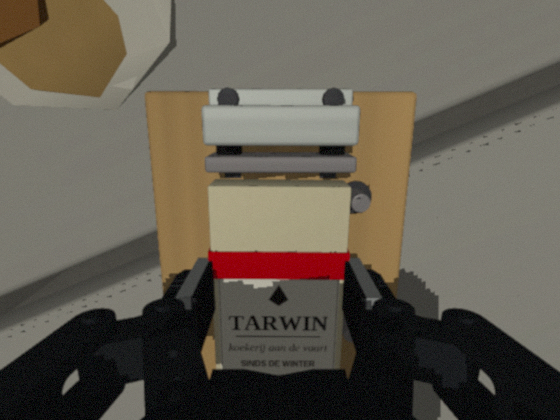

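View pics/f2.png

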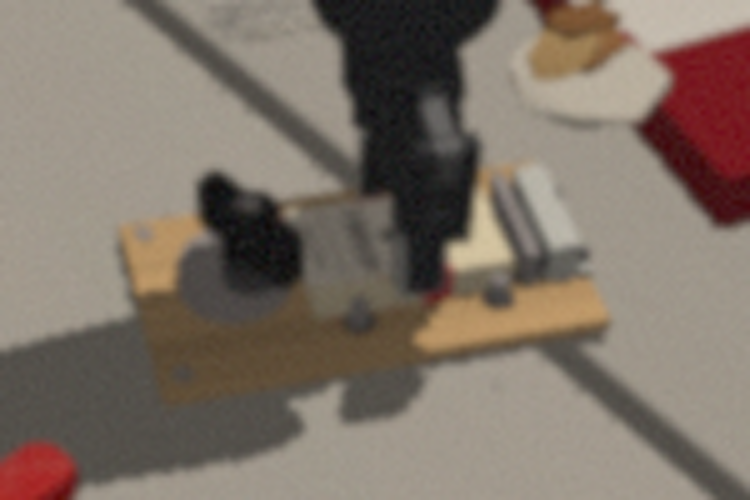

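servo_tool(series=[{"fingers":4.5,"x":0.05,"y":-0.1,"z":-0.05,"twist":0},{"fingers":4.5,"x":0,"y":-0.1,"z":0,"twist":0},{"fingers":4.5,"x":0,"y":-0.05,"z":0,"twist":0},{"fingers":4.5,"x":0,"y":0,"z":0,"twist":0}])

```text
clock: 10.73
eef_pos: [0.5498, -0.0389, 0.0157]
eef_rot: [2.06, -2.369, -0.003]
wrist_force: [-2.2, 1.0, 3.5]
gripper_width: 0.0527
```

servo_tool(series=[{"fingers":5.7,"x":0,"y":0,"z":0,"twist":0},{"fingers":6.2,"x":0,"y":0,"z":0,"twist":0},{"fingers":6.8,"x":0,"y":0,"z":0,"twist":0},{"fingers":7.2,"x":0,"y":0,"z":0,"twist":0},{"fingers":7.2,"x":0,"y":0,"z":0,"twist":0},{"fingers":7.2,"x":0,"y":0,"z":0,"twist":0}])

```text
clock: 11.23
eef_pos: [0.5512, -0.0389, 0.0159]
eef_rot: [2.061, -2.371, 0.0]
wrist_force: [-0.4, 0.2, -0.3]
gripper_width: 0.0719
```

servo_tool(series=[{"fingers":7.2,"x":0,"y":0,"z":-0.5,"twist":0},{"fingers":7.2,"x":0,"y":0,"z":-1.2,"twist":0},{"fingers":7.2,"x":0,"y":0,"z":-2,"twist":0},{"fingers":7.2,"x":0,"y":0,"z":-2.5,"twist":0},{"fingers":7.2,"x":0,"y":0,"z":-2.5,"twist":0},{"fingers":7.2,"x":0,"y":0,"z":-2,"twist":0},{"fingers":7.2,"x":0,"y":0,"z":0,"twist":0},{"fingers":7.2,"x":0,"y":0,"z":0,"twist":0}])

```text
clock: 11.9
eef_pos: [0.5523, -0.0388, 0.1248]
eef_rot: [-2.06, 2.368, -0.004]
wrist_force: [0.4, -0.8, 0.1]
gripper_width: 0.0719
```

```bash
python3 - <<'E'
from h import *
o=get_obs();im=camera("wrist");cv2.imwrite("pics/g.png",im[:,:,::-1])
W=cam("wrist",o);print(o["clock"],o["eef_pos"],o["eef_rot"],o["wrist_force"],o["torque"])
J=[.53197707,-.03338568,-.1411507];c,s=np.cos(J[2]),np.sin(J[2]);Rm=np.array([[c,-s],[s,c]])
for n,z in [("tags_center",.018),("knob_grip",.051),("stop_face",.019)]:
    for q in tip_of("wrist",n)[:2]:
        P=onz(W,q["centre"],z);print(n,q,P,Rm.T@(P[:2]-J[:2]))
for l,z in [((.0645,.028),.028),((.0645,-.028),.028),((-.008,-.032),.022),((.052,-.032),.022)]:
    print(l,proj(W,[*(J[:2]+Rm@np.array(l)),z]).round(1))
E
```

```text
11.9 [ 0.55231354 -0.03881406  0.12477014] [-2.0597405   2.36830639 -0.00403244] [ 0.40665221 -0.8022151   0.1466826 ] [0.00717339 0.00357801 0.02776696]
tags_center {'centre': [281.1, 217.7], 'score': 0.82} [ 0.54803502 -0.03832438  0.018     ] [ 0.01659304 -0.00263051]
tags_center {'centre': [551.2, 286.8], 'score': 0.33} [ 0.46411123 -0.23784653  0.018     ] [-0.03842685 -0.21197497]
knob_grip {'centre': [291.6, 320.2], 'score': 0.62} [ 0.48340287 -0.0365554   0.051     ] [-0.0476452  -0.00997173]
stop_face {'centre': [277.2, 154.6], 'score': 0.82} [ 0.59401713 -0.04189083  0.019     ] [0.06261958 0.00030738]
(0.0645, 0.028) [235.9 153. ]
(0.0645, -0.028) [319.3 153.3]
(-0.008, -0.032) [320.6 251.2]
(0.052, -0.032) [323.5 170.5]
```

View pics/g.png

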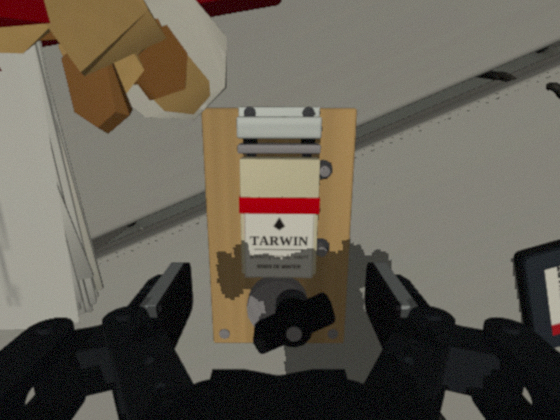

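servo_tool(series=[{"fingers":5,"x":0,"y":0,"z":0,"twist":-0.12},{"fingers":5,"x":0,"y":0,"z":0,"twist":-0.12},{"fingers":5,"x":0,"y":0,"z":0,"twist":-0.12},{"fingers":5,"x":0,"y":0,"z":0,"twist":-0.12},{"fingers":5,"x":0,"y":0,"z":0,"twist":-0.12},{"fingers":5,"x":0,"y":0,"z":0,"twist":-0.12},{"fingers":5,"x":0,"y":0,"z":0,"twist":-0.12},{"fingers":5,"x":0,"y":0,"z":0,"twist":-0.12},{"fingers":5,"x":0,"y":0,"z":0,"twist":-0.12},{"fingers":5,"x":0,"y":0,"z":0,"twist":-0.12},{"fingers":5,"x":0,"y":0,"z":0,"twist":-0.12},{"fingers":5,"x":0,"y":0,"z":0,"twist":-0.12}])

```text
clock: 13.1
eef_pos: [0.5502, -0.0387, 0.1217]
eef_rot: [3.114, -0.413, -0.004]
wrist_force: [-0.3, 0.2, -0.2]
gripper_width: 0.0502
```

servo_tool(series=[{"fingers":5,"x":0,"y":0,"z":0,"twist":-0.12},{"fingers":5,"x":0,"y":0,"z":0,"twist":-0.12},{"fingers":5,"x":0,"y":0,"z":0,"twist":-0.12},{"fingers":5,"x":0,"y":0,"z":0,"twist":-0.12},{"fingers":5,"x":0,"y":0,"z":0,"twist":-0.12},{"fingers":5,"x":-1.6,"y":-0.6,"z":0,"twist":0},{"fingers":5,"x":-1.7,"y":-0.7,"z":0,"twist":0},{"fingers":5,"x":-1.7,"y":-0.7,"z":0,"twist":0},{"fingers":5,"x":-1.5,"y":-0.5,"z":0,"twist":0},{"fingers":5,"x":0,"y":0,"z":0,"twist":0},{"fingers":5,"x":0,"y":0,"z":0,"twist":0}])

```text
clock: 14.02
eef_pos: [0.4807, -0.0362, 0.1223]
eef_rot: [-3.099, -0.516, 0.002]
wrist_force: [-0.0, 0.1, -0.1]
gripper_width: 0.0499
```

```bash
python3 - <<'E'
from h import *
o=get_obs();im=camera("wrist");cv2.imwrite("pics/i.png",im[:,:,::-1])
W=cam("wrist",o);print(o["clock"],o["eef_pos"],o["eef_rot"],o["wrist_force"],o["torque"],o["joint_pos"][6])
J=[.53197707,-.03338568,-.1411507];c,s=np.cos(J[2]),np.sin(J[2]);Rm=np.array([[c,-s],[s,c]])
Rt=R.from_rotvec(o["eef_rot"]).as_matrix()
for n,z in [("tags_center",.018),("knob_grip",.051)]:
    for q in tip_of("wrist",n)[:2]:
        P=onz(W,q["centre"],z);print(n,q,P,Rm.T@(P[:2]-J[:2]),Rt.T@(P-o["eef_pos"]))
E
```

```text
14.0167 [ 0.48072255 -0.03623563  0.1223037 ] [-3.09879382e+00 -5.15749286e-01  2.03290133e-03] [-0.02603833  0.13833677 -0.14259951] [-0.01125412 -0.06326631 -0.00200186] 0.31147636933180634
tags_center {'centre': [364.6, 244.8], 'score': 0.56} [ 0.55027975 -0.03755404  0.018     ] [ 0.01870708 -0.00155204] [0.06551063 0.02381666 0.1042129 ]
knob_grip {'centre': [279.7, 227.1], 'score': 0.82} [ 0.48271942 -0.03512688  0.051     ] [-0.04852281 -0.00865357] [ 0.00233736 -0.00037495  0.07130099]
```

View pics/i.png

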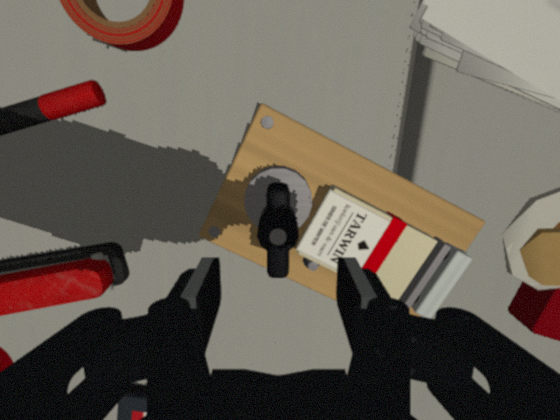

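servo_tool(series=[{"fingers":5,"x":0.2,"y":0.05,"z":1.5,"twist":0},{"fingers":5,"x":0,"y":0,"z":1.8,"twist":0},{"fingers":5,"x":0,"y":0,"z":1.8,"twist":0},{"fingers":5,"x":0,"y":0,"z":1.5,"twist":0},{"fingers":5,"x":0,"y":0,"z":1.0,"twist":0},{"fingers":5,"x":0,"y":0,"z":0.7,"twist":0},{"fingers":5,"x":0,"y":0,"z":0.4,"twist":0},{"fingers":5,"x":0,"y":0,"z":0,"twist":0}])

```text
clock: 14.83
eef_pos: [0.4835, -0.0359, 0.0354]
eef_rot: [-3.099, -0.516, 0.001]
wrist_force: [0.0, 0.7, 0.2]
gripper_width: 0.0504
```

servo_tool(series=[{"fingers":3,"x":0,"y":0,"z":0,"twist":0},{"fingers":2,"x":0,"y":0,"z":0,"twist":0},{"fingers":1.5,"x":0,"y":0,"z":0,"twist":0},{"fingers":0.8,"x":0,"y":0,"z":0,"twist":0},{"fingers":0.8,"x":0,"y":0,"z":0,"twist":0},{"fingers":0.8,"x":0,"y":0,"z":0,"twist":0},{"fingers":0.8,"x":0,"y":0,"z":0,"twist":0},{"fingers":0.8,"x":0,"y":0,"z":0,"twist":0}])

```text
clock: 15.5
eef_pos: [0.4807, -0.0371, 0.0366]
eef_rot: [3.098, 0.515, -0.009]
wrist_force: [-6.8, -2.4, 7.0]
gripper_width: 0.0148
```

```bash
python3 - <<'E'
from h import *
o=get_obs();print(o["clock"],o["eef_pos"],o["eef_rot"],o["wrist_force"],o["torque"],o["gripper_width"])
E
```

```text
15.5 [ 0.48072956 -0.03710919  0.03664398] [ 3.098334    0.51474941 -0.00893108] [-6.75746234 -2.40303623  6.99529449] [-0.3309322   1.47321368 -0.03335469] 0.014793135793804165
```

servo_tool(series=[{"fingers":0.8,"x":-0.25,"y":0,"z":-0.1,"twist":0},{"fingers":0.8,"x":0,"y":0,"z":0,"twist":0.05},{"fingers":0.8,"x":0,"y":0,"z":0,"twist":0.05},{"fingers":0.8,"x":0,"y":0,"z":0,"twist":0.05},{"fingers":0.8,"x":0,"y":0,"z":0,"twist":0.05},{"fingers":0.8,"x":0,"y":0,"z":0,"twist":0.05},{"fingers":0.8,"x":0,"y":0,"z":0,"twist":0.05}])

```text
clock: 16.08
eef_pos: [0.4811, -0.037, 0.0369]
eef_rot: [3.141, 0.044, 0.001]
wrist_force: [1.2, 0.3, -4.3]
gripper_width: 0.0142
```

```bash
cat > s.py <<'E'
from h import *
o=get_obs();e=o["eef_rot"];y=(2*np.arctan2(e[1],e[0])+np.pi)%(2*np.pi)-np.pi
print(round(o["clock"],2),o["eef_pos"].round(4),"a(yaw)",round(-.141+1.571-y,3),"F",o["wrist_force"].round(1),"M",o["torque"].round(3),round(o["gripper_width"],4),"j7",o["joint_pos"][6].round(3),o["joint_efforts"][6].round(3))
E
python3 s.py
```

```text
16.08 [ 0.4811 -0.037   0.0369] a(yaw) 1.402 F [ 1.2  0.3 -4.3] M [-0.187 -0.013  0.197] 0.0142 j7 0.014 0.279
```

servo_tool(series=[{"fingers":0.8,"x":0,"y":0,"z":0.05,"twist":0.05},{"fingers":0.8,"x":0,"y":0,"z":0,"twist":0.05},{"fingers":0.8,"x":0,"y":0,"z":0,"twist":0.05},{"fingers":0.8,"x":0,"y":0,"z":0,"twist":0.05}])

```text
clock: 16.42
eef_pos: [0.4815, -0.0371, 0.0368]
eef_rot: [3.13, -0.269, 0.002]
wrist_force: [-0.0, -0.1, -1.9]
gripper_width: 0.0149
```

```bash
python3 s.py
```

```text
16.42 [ 0.4815 -0.0371  0.0368] a(yaw) 1.602 F [-0.  -0.1 -1.9] M [-0.211  0.073  0.134] 0.0149 j7 -0.165 0.28
```

servo_tool(series=[{"fingers":0.8,"x":0,"y":0,"z":0,"twist":0.05},{"fingers":0.8,"x":0,"y":0,"z":0,"twist":0.05}])

```text
clock: 16.58
eef_pos: [0.4817, -0.0371, 0.0368]
eef_rot: [3.112, -0.425, 0.002]
wrist_force: [0.1, -0.6, -2.3]
gripper_width: 0.0147
```

```bash
python3 s.py
```

```text
16.58 [ 0.4817 -0.0371  0.0368] a(yaw) 1.702 F [ 0.1 -0.6 -2.3] M [-0.148 -0.038  0.204] 0.0147 j7 -0.255 0.267
```

servo_tool(series=[{"fingers":0.8,"x":0,"y":0,"z":0,"twist":0.05},{"fingers":0.8,"x":0,"y":0,"z":0,"twist":0.0}])

```text
clock: 16.75
eef_pos: [0.4818, -0.0371, 0.0368]
eef_rot: [3.101, -0.501, 0.003]
wrist_force: [1.1, -1.3, -2.1]
gripper_width: 0.0147
```

```bash
python3 s.py
```

```text
16.75 [ 0.4818 -0.0371  0.0368] a(yaw) 1.75 F [ 1.1 -1.3 -2.1] M [-0.206 -0.068  0.125] 0.0147 j7 -0.298 -0.362
```

servo_tool(series=[{"fingers":0.8,"x":0,"y":0,"z":0,"twist":0.05},{"fingers":0.8,"x":0,"y":0,"z":0,"twist":0.0}])

```text
clock: 16.92
eef_pos: [0.4819, -0.0371, 0.0368]
eef_rot: [3.088, -0.577, 0.003]
wrist_force: [1.5, -2.0, -2.5]
gripper_width: 0.0147
```

```bash
python3 s.py
```

```text
16.92 [ 0.4819 -0.0371  0.0368] a(yaw) 1.8 F [ 1.5 -2.  -2.5] M [-0.274 -0.155  0.097] 0.0147 j7 -0.342 -0.317
```

servo_tool(series=[{"fingers":0.8,"x":0,"y":0,"z":0,"twist":0.03},{"fingers":0.8,"x":0,"y":0,"z":0,"twist":0.03}])

```text
clock: 17.08
eef_pos: [0.482, -0.0372, 0.0368]
eef_rot: [3.069, -0.668, 0.003]
wrist_force: [2.3, -1.9, -2.4]
gripper_width: 0.0146
```

```bash
python3 s.py
```

```text
17.08 [ 0.482  -0.0372  0.0368] a(yaw) 1.859 F [ 2.3 -1.9 -2.4] M [-0.286 -0.198  0.158] 0.0146 j7 -0.395 0.104
```

servo_tool(series=[{"fingers":0.8,"x":0,"y":0,"z":0,"twist":0.03},{"fingers":0.8,"x":0,"y":0,"z":0,"twist":0.03}])

```text
clock: 17.25
eef_pos: [0.4821, -0.0372, 0.0368]
eef_rot: [3.048, -0.76, 0.003]
wrist_force: [0.5, -1.9, -2.6]
gripper_width: 0.0151
```

```bash
python3 - <<'E'
from h import *
im=camera("wrist");cv2.imwrite("pics/j.png",im[:,:,::-1]);cv2.imwrite("pics/j2.png",cv2.resize(camera("side")[150:250,200:350,::-1],None,fx=5,fy=5,interpolation=2))
E
python3 s.py
```

```text
17.35 [ 0.4821 -0.0372  0.0368] a(yaw) 1.918 F [ 1.2 -1.9 -1.1] M [-0.371 -0.334  0.083] 0.0144 j7 -0.448 -0.192
```

View pics/j.png

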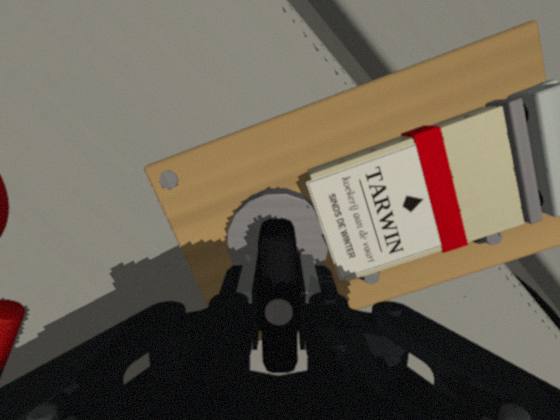

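View pics/j2.png

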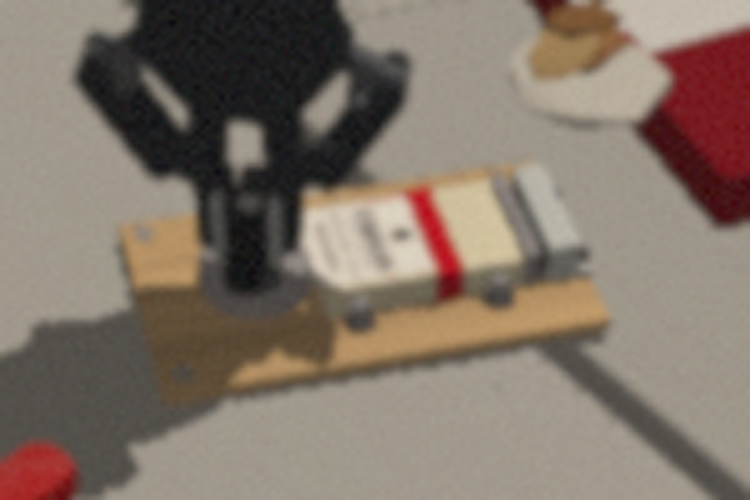

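The disc edge (326,235) is just about at the stack's end, and the stack's far end is at the pad (530,160). I'll continue in small steps, reading the torque.

servo_tool(series=[{"fingers":0.8,"x":0,"y":0,"z":0,"twist":0.03},{"fingers":0.8,"x":0,"y":0,"z":0,"twist":0.03}])

```text
clock: 17.52
eef_pos: [0.4822, -0.0372, 0.0368]
eef_rot: [3.024, -0.851, 0.004]
wrist_force: [1.4, -1.2, -3.0]
gripper_width: 0.015
```

```bash
python3 s.py
```

```text
17.52 [ 0.4822 -0.0372  0.0368] a(yaw) 1.979 F [ 1.4 -1.2 -3. ] M [-0.441 -0.346  0.116] 0.015 j7 -0.503 0.103
```

servo_tool(series=[{"fingers":0.8,"x":0,"y":0,"z":0,"twist":0.02},{"fingers":0.8,"x":0,"y":0,"z":0,"twist":0.02}])

```text
clock: 17.68
eef_pos: [0.4822, -0.0373, 0.0368]
eef_rot: [3.006, -0.913, 0.004]
wrist_force: [2.8, -2.9, -3.5]
gripper_width: 0.0147
```

```bash
python3 s.py
```

```text
17.68 [ 0.4822 -0.0373  0.0368] a(yaw) 2.02 F [ 2.8 -2.9 -3.5] M [-0.51  -0.504  0.254] 0.0147 j7 -0.539 -0.052
```

servo_tool(series=[{"fingers":0.8,"x":0,"y":0,"z":0,"twist":0.02},{"fingers":0.8,"x":0,"y":0,"z":0,"twist":0.02}])

```text
clock: 17.85
eef_pos: [0.4823, -0.0373, 0.0368]
eef_rot: [2.987, -0.975, 0.004]
wrist_force: [3.4, -3.0, -3.7]
gripper_width: 0.0146
```

```bash
python3 s.py
```

```text
17.85 [ 0.4823 -0.0373  0.0368] a(yaw) 2.061 F [ 3.4 -3.  -3.7] M [-0.653 -0.677  0.287] 0.0146 j7 -0.576 -0.118
```

servo_tool(series=[{"fingers":0.8,"x":0,"y":0,"z":0,"twist":0.02},{"fingers":0.8,"x":0,"y":0,"z":0,"twist":0.02}])

```text
clock: 18.02
eef_pos: [0.4823, -0.0373, 0.0368]
eef_rot: [2.966, -1.035, 0.004]
wrist_force: [4.1, -3.4, -3.6]
gripper_width: 0.0148
```

```bash
python3 s.py
```

```text
18.02 [ 0.4823 -0.0373  0.0368] a(yaw) 2.101 F [ 4.1 -3.4 -3.6] M [-0.753 -0.797  0.384] 0.0148 j7 -0.612 -0.185
```

servo_tool(series=[{"fingers":0.8,"x":0,"y":0,"z":0,"twist":0.02},{"fingers":0.8,"x":0,"y":0,"z":0,"twist":0.02}])

```text
clock: 18.18
eef_pos: [0.4823, -0.0374, 0.0368]
eef_rot: [2.945, -1.093, 0.004]
wrist_force: [3.2, -4.4, -3.0]
gripper_width: 0.0145
```

```bash
python3 - <<'E'
from h import *
im=camera("wrist");cv2.imwrite("pics/k.png",im[:,:,::-1])
E
python3 s.py
```

```text
18.23 [ 0.4823 -0.0374  0.0369] a(yaw) 2.142 F [ 4.4 -3.6 -3. ] M [-0.789 -0.771  0.285] 0.015 j7 -0.649 -0.386
```

View pics/k.png

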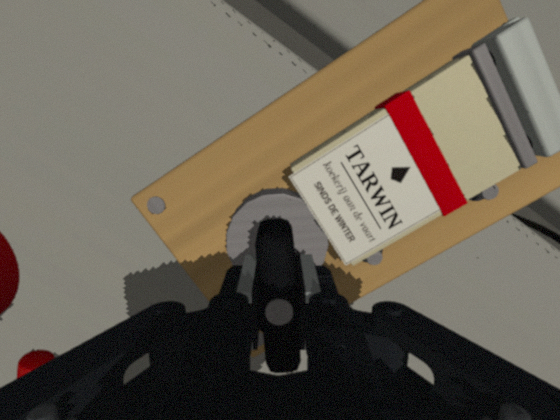

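servo_tool(series=[{"fingers":0.8,"x":0,"y":0,"z":0,"twist":0.02},{"fingers":0.8,"x":0,"y":0,"z":0,"twist":0.02}])

```text
clock: 18.4
eef_pos: [0.4824, -0.0374, 0.0368]
eef_rot: [2.923, -1.151, 0.004]
wrist_force: [4.3, -4.6, -3.2]
gripper_width: 0.0146
```

```bash
python3 s.py
```

```text
18.4 [ 0.4824 -0.0374  0.0368] a(yaw) 2.181 F [ 4.3 -4.6 -3.2] M [-0.801 -0.868  0.51 ] 0.0146 j7 -0.684 -0.332
```

servo_tool(series=[{"fingers":0.8,"x":0,"y":0,"z":0,"twist":0.02},{"fingers":0.8,"x":0,"y":0,"z":0,"twist":0.01}])

```text
clock: 18.57
eef_pos: [0.4824, -0.0374, 0.0368]
eef_rot: [2.905, -1.195, 0.004]
wrist_force: [3.0, -4.2, -3.1]
gripper_width: 0.015
```

```bash
python3 s.py
```

```text
18.57 [ 0.4824 -0.0374  0.0368] a(yaw) 2.21 F [ 3.  -4.2 -3.1] M [-0.82  -0.819  0.538] 0.015 j7 -0.71 -0.511
```

servo_tool(series=[{"fingers":2,"x":0,"y":0,"z":0,"twist":0},{"fingers":3,"x":0,"y":0,"z":0,"twist":0},{"fingers":4,"x":0,"y":0,"z":0,"twist":0},{"fingers":4.5,"x":0,"y":0,"z":0,"twist":0},{"fingers":4.5,"x":0,"y":0,"z":0,"twist":0},{"fingers":4.5,"x":0,"y":0,"z":0,"twist":0}])

```text
clock: 19.07
eef_pos: [0.4807, -0.0362, 0.0364]
eef_rot: [-2.906, 1.194, 0.002]
wrist_force: [-0.3, 0.1, -0.4]
gripper_width: 0.0449
```

servo_tool(series=[{"fingers":4.5,"x":0,"y":0,"z":-0.5,"twist":0},{"fingers":4.5,"x":0,"y":0,"z":-1,"twist":0},{"fingers":4.5,"x":0,"y":0,"z":-2,"twist":0},{"fingers":4.5,"x":0,"y":0,"z":-2.5,"twist":0},{"fingers":4.5,"x":0,"y":0,"z":-2.5,"twist":0},{"fingers":4.5,"x":0,"y":0,"z":-2.5,"twist":0},{"fingers":4.5,"x":0,"y":0,"z":0,"twist":0},{"fingers":4.5,"x":0,"y":0,"z":0,"twist":0}])

```text
clock: 19.73
eef_pos: [0.4828, -0.0368, 0.149]
eef_rot: [-2.904, 1.194, -0.008]
wrist_force: [-0.1, -0.8, -0.6]
gripper_width: 0.0449
```

```bash
python3 s.py; python3 - <<'E'
from h import *
o=get_obs();im=camera("wrist");cv2.imwrite("pics/l.png",im[:,:,::-1]);cv2.imwrite("pics/l2.png",cv2.resize(im[90:330,180:460,::-1],None,fx=2.4,fy=2.4,interpolation=2))
W=cam("wrist",o)
J=[.53197707,-.03338568,-.1411507];c,s=np.cos(J[2]),np.sin(J[2]);Rm=np.array([[c,-s],[s,c]])
for n,z in [("tags_center",.018),("knob_grip",.051),("stop_face",.019)]:
    for q in tip_of("wrist",n)[:1]:
        P=onz(W,q["centre"],z);print(n,q,P,Rm.T@(P[:2]-J[:2]))
E
```

```text
19.73 [ 0.4828 -0.0368  0.149 ] a(yaw) 2.21 F [-0.1 -0.8 -0.6] M [-0.005  0.024 -0.014] 0.0449 j7 -0.721 -0.002
tags_center {'centre': [348.5, 140.7], 'score': 0.97} [ 0.5565612  -0.03791096  0.018     ] [ 0.02497627 -0.00102171]
knob_grip {'centre': [278.9, 218.0], 'score': 0.87} [ 0.48247188 -0.03734671  0.051     ] [-0.0484556  -0.01088615]
stop_face {'centre': [390.5, 109.1], 'score': 0.89} [ 0.59393744 -0.04243742  0.019     ] [ 0.06261758 -0.00024498]
```

View pics/l2.png

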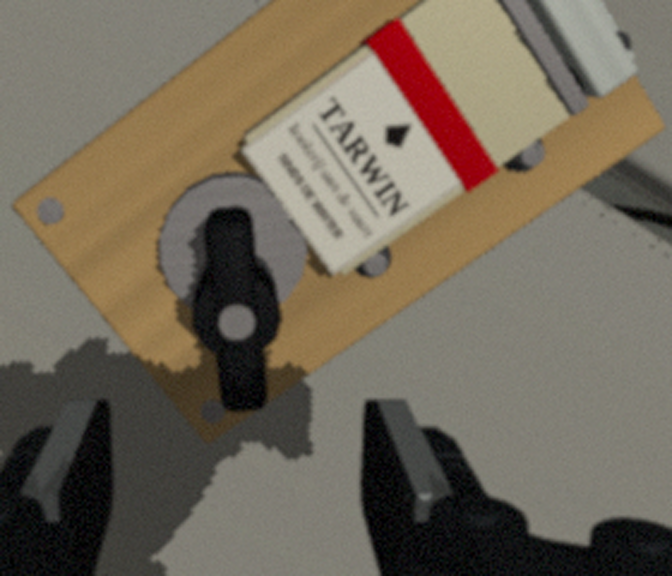

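```bash
python3 - <<'E'
from h import *
o=get_obs();im=cv2.imread("pics/l.png")
cv2.imwrite("pics/m.png",cv2.resize(im[60:220,260:430],None,fx=3.6,fy=3.6,interpolation=2))
E
```

```text
(no output)
```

View pics/m.png

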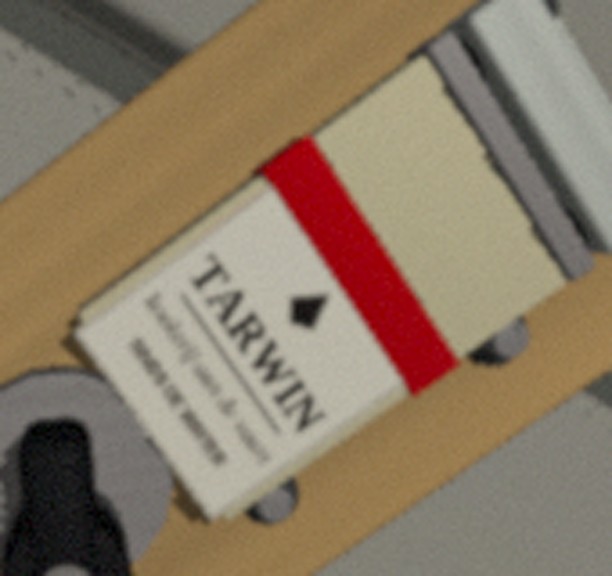

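```bash
python3 - <<'E'
from h import *
W=cam("wrist",get_obs())
C=np.array([(78,325),(427,57),(567,278),(212,518)])/3.6+[260,60]
p,r=fitrect(W,C,[(-.0425,.028),(.0425,.028),(.0425,-.028),(-.0425,-.028)],.026,[.555,-.037,-.14]);print(p,r.round(1))
J=[.53197707,-.03338568,-.1411507];c,s=np.cos(J[2]),np.sin(J[2]);Rm=np.array([[c,-s],[s,c]])
print("jig",Rm.T@(p[:2]-J[:2]),p[2]-J[2])
P=[onz(W,np.array(q)/3.6+[260,60],.022) for q in [(275,500),(505,340)]]
print([Rm.T@(q[:2]-J[:2]) for q in P],np.arctan2(*(P[1]-P[0])[[1,0]]))
Q=[Rm.T@(onz(W,np.array(q)/3.6+[260,60],.028)[:2]-J[:2]) for q in [(430,48),(570,275)]];print(Q)
E
```

```text
[ 0.55023549 -0.03699485 -0.1443236 ] [-3.  -3.  -1.1 -2.3  1.1  2.7  3.2  3.2]
jig [ 0.01858458 -0.00100464] -0.003172901162032643
[array([-0.01164219, -0.03119766]), array([ 0.04566082, -0.03134673])] -0.1437521813355511
[array([0.06178748, 0.02632165]), array([ 0.06154061, -0.02630147])]
```

```bash
python3 -c "
from workcell import *
print(close_job())"
```

```text
the job is handed in; nothing more can be done
None
```

I put the stack in the jig's nest against the side pins and let it go. I then turned the knob clockwise until the lobe clamped the stack, released the knob and raised the gripper clear. The job was handed in at about 20 s, and no verdict was reported.

**Clamping force:** I had no direct reading, so I estimated it two ways.
- The wrist moment at the end was about 0.54 N m. Less the knob's own friction, this gives about 16–17 N.
- The cam turned about 0.17 rad past first contact, which gives about 14 N.

**Stack position, from the last picture:**
- The stack is in line with the jig to about 0.003 rad and about 1 mm off the nominal line across the jig. It lies beside both pins and its far end is on the stop pad.
- Lengthways the picture fit disagreed by about 3–4 mm. It gave x = 18.6 mm, where the stop position I first measured implies at least 22 mm. The corner fit was off by up to 3 pixels, and one pin and the stop pad also came out 3–6 mm short along the jig, so I put this down to the camera calibration.

**Grip reading:** with the stack held, the gripper showed a 53 mm opening instead of 56 mm, but the hold was firm and level.

**Bystanders:** I did not move near the ink pad or the tin, and did not measure them again at the end.

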